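Clamp a bar mould on the vibrating table with its turnbuckle

ROBOT

A 6-joint arm with a two-finger parallel gripper is mounted at the origin on the work surface. World frame = base frame: x ahead of the robot, y to its left, z up, the work surface at z = 0. Lengths are in m, angles in rad, forces in N, time in s.
With the tool pointing down it reaches from about 0.325 to 0.9 m from the base axis. Payload 3.5 kg.
Tool frame: the origin (TCP) lies at the very end of the fingers, on their centre line; the grasp point (between the pads) lies ctrl.grasp_offset behind it (ctrl.grasp_offset is the distance from the TCP to the grasp point, in m); z points along the fingers, y is the line along which they close (so a half turn about z gives the same grasp; the last joint's range is limited). The gripper opens to 85 mm and grips with 20 to 120 N. Pads are 22 mm wide; open, the fingers measure 114 mm over their backs; the gripper's body (76 mm by 85 mm) begins 54 mm behind the grasp point. The pads swing forward as they close: fully open they stand 13 mm farther back than shut.
Start: joints at [-1.287, 0.276, -0.026, 1.268, 0, 1.467], TCP at [0.236, -0.579, 0.231] pointing down, gripper open.
Joint ranges: [-3.12, 3.12], [-0.85, 1.88], [-1.08, 1.24], [-1.95, 2.15], [-1.57, 1.53], [-3.14, 3.14]. Speed limits (rad/s): [2.57, 2.57, 3.14, 3.14, 3.14, 3.14].

INTERFACE

Orientations are given as a unit quaternion [x, y, z, w].
In Python, from rig import ctrl, cams, job_done gives the robot as it stands.
- The arm moves only by the tool send_rows, never from a script. Its arguments are lists of equal length, an entry for each row: "dp": the shift along the world's x, y, z scaled (see below), a list of three; "turn": the turn, a rotation vector about the world's x, y, z scaled (see below), a list of three. In form: {"dp": [[x, y, z], ...], "turn": [[rx, ry, rz], ...]}. A call has 1 to 20 rows; each row shifts and turns the commanded pose from where the row before left it; what a row does not reach is not made up. The controller multiplies each number of a shift by 0.05 m and each number of a turn by 0.15 rad. A row lasts 1/10 s, in which the tool goes at most 50 mm and 8.59 degrees, less where a joint would pass 70% of its speed; a pose out of reach is approached as far as the arm can. A call with a number of a shift or a turn outside -1 to 1 is refused whole. A call with a gripper value outside its range is refused whole. "hand" is the finger opening in mm, from 0 to 85.4, set as the call begins (left out, the last holds). The fingers move at their own pace and stop on an object; "force" is the grip in N (left out, the last holds). Time passes only in rows, so rows that do not move let the fingers close. It gives the time, the measured TCP pose, the force, the opening and the grip force at its end, in the units of the state.
- ctrl.sense(): the state, without advancing time (a new reading comes with each control period).
- cams.grab_frame(name): name is "scene" or "top"; returns the picture (420x560x3 uint8, red, green, blue); there is no depth.
- cams.get_calibration(name): a dict with "fx", "fy", "cx", "cy" (pixels), "dist_coeffs" ([k1, k2, p1, p2, k3] as OpenCV has them; the pictures are not rectified), "rvec" (rotation vector, rad) and "tvec" (3), from world to camera coordinates, as OpenCV has them. Camera axes: x right, y down, z forward; pixel columns grow to the right and rows downward; lengths in m; the calibration is good to about 2 mm. A picture is of the moment at which its call begins. get_calibration takes no time and is no camera call.
- job_done(): hands the job in; it is judged then, once.
The state is a dict: "clock": time; "q": joint angles; "joint_vel": joint speeds; "joint_torque": joint torques, N m; "ee_pos": TCP position; "tcp_rot": TCP orientation; "force": force on the tool from outside, world axes, zero at the start; "wrist_torque": the same for the moment, N m; "grip_width": opening from 0.0 (shut) to 1.0 (fully open); "grip_force": force on a finger pad.
Only numpy, scipy, OpenCV 4.12 (cv2) and the standard library are available. Lean on these libraries where they do the work, as an engineer would, in place of code of your own. Each camera call takes 0.05 s, during which the arm holds its last target. There are 200 camera calls.

TASK

Lay the grey bar mould flat on the vibrating table's bed, lengthwise between the two jaws, and let go of it. Then turn the turnbuckle by its spokes so that both jaws draw in and hold the mould firmly, but gently: feel the turning get clearly stiffer and stop there, because an overtightened mould cracks. Leave the other things on the table where they are.

Things in the scene. Friction and masses are not known exactly. Their poses are not given: they have to be found in the camera images.
- vibrator: Low vibrating table, aluminium with a steel bed, 145 x 300 x 60 mm high, fixed at a varying place and yaw. Origin: on the marble under it; x away from the robot (at yaw 0), y left along the clamp, z up. The bed covers x -100 to +45 mm, y +-150 mm; its top is 60 mm up. 'Clamp frame' below means this frame.
- bed (a point): Point on the bed's top surface midway between the jaws, at (-35, 0, 60) mm in the clamp frame, axes as the vibrator: the middle of where the mould's underside belongs. Within 25 mm of it across the jaws is good.
- jaw_left: Steel jaw on the +y side, 85 mm wide (x), its top 31.5 mm above the bed. Origin: middle of its clamping face at bed level, looking to -y. The face is a 6 mm plate on stiff springs: it yields 1 mm per 60 N towards +y, up to 6 mm. The jaw slides along y only, driven by the turnbuckle through an arm and a rod beyond the bed's far edge.
- jaw_right: Like the left jaw but without springs, on the -y side, origin on its steel face, looking to +y. Set into that face is a dark, screw-adjusted pad, 70 mm wide, 24 mm high, which stands proud of it by an unmeasured 0 to 9 mm and stays so. The two steel faces stand equally far from the middle, 163 to 171 mm apart at the start.
- hub (a point): Centre of the turnbuckle, fixed at (115, 0, 85) mm in the clamp frame, axes as the vibrator's. The turnbuckle's axis runs level along y through it. Turning so that the uppermost spoke goes away from the robot (+x) draws both jaws in, 20 mm each per turn (3.18 mm per rad); the other way opens them. Let go, it stays where left (above about 56 N of clamping it eases back to that).
- turnbuckle: Steel turnbuckle body, 104 mm long, 28 mm thick, origin at hub, y along its axis; it turns about y. Four 8 mm spokes stand out at 90 degrees in its plane y = 0, each ending in a black 20 mm ball centred 60 mm from the axis. A ball can be pushed along its arc with closed fingertips from its robot side, from about 35 degrees before upright to 60 after.
- ball (a point): Centre of one of the four balls, at any angle; the others follow at 90, 180, 270 degrees. Turning takes 0.36 N m of friction (6 N at a ball); each newton on the clamped mould adds 0.0064 N m: 9.2 N at a ball means 30 N on the mould. Over 15 N (7.6 N at a ball) holds firmly, 80 N (14.5 N) cracks the mould. From first touch to cracking is about a quarter of a radian.
- mould: Grey open-topped bar mould with five cells, 54 mm (x) by 140 mm (y) by 25 mm high, 4 mm walls, about 0.25 kg, loose on the marble left or right of the clamp. Origin: centre of its underside; y along its length. Can be gripped across its 54 mm width.
- bowl: Bystander: steel bowl, 104 mm across, 50 mm high, on the side of the clamp where the mould is not. Origin: centre of its underside.
- jar: Bystander: amber jar, 70 mm across, 110 mm high, beyond the clamp on the left. Origin: centre of its underside.
- spatula: Bystander: spatula lying on the marble beyond the clamp on the right.
There are look-alikes about, which are no part of the job. What is meant by the mould is not blue, and is the smaller of those in its own colour.

How it is judged:
On the way, in this order (a step that is already met when the one before it is completed fails the run):
1. the mould lies flat on the bed between the jaws, let go (z of mould in the frame of bed between -0.004 and 0.004 m and angle between mould's own z axis and vertical below 0.06 rad and x of mould in the frame of bed between -0.025 and 0.025 m and y of mould in the frame of bed between -0.02 and 0.02 m and angle between the y axis of mould and the y axis of bed, either way round below 0.15 rad and contact force between the fingers and mould below 0.1 N), for 0.2 s.
2. both jaws press on the mould (contact force between each of jaw_left, jaw_right and mould above 15 N), for 0.2 s.
At the end, for the whole second after the job is handed in: The mould lies flat (within 0.06 rad and 4 mm) and at rest on the bed, let go, lengthwise between the jaws (within 25 mm across and 20 mm along the clamp of the bed's middle), and each jaw presses on it with more than 15 N (all of step 1 and all of step 2 and linear speed of mould below 0.01 m/s); the robot touches nothing.
It fails at once if the mould is squeezed by a jaw with more than 80 N (it cracks) (contact force between any of jaw_left, jaw_right and mould above 80 N).
It fails at once if the bowl is moved by more than 20 mm (distance of bowl from where it was at the start of the episode above 0.02 m).
It fails at once if the jar is moved by more than 20 mm (distance of jar from where it was at the start of the episode above 0.02 m).
It fails at once if the spatula is moved by more than 20 mm (distance of spatula from where it was at the start of the episode above 0.02 m).
It also fails if it takes over 72 s, if anything falls off the work surface, if the arm or the gripper's body presses on something with over 40 N, if the wrist force passes 120 N, or if a joint passes its speed limit or range.

## Working session

There is one attempt and no reset: what is moved stays moved. The work goes in short steps, Python scripts to look and compute and a tool call to move; the robot and the scene stay as the last step left them, time stands still between calls to the robot, and variables do not carry over. Pictures are saved under pics/ and viewed, at most 10 in all, crops included, and the job is handed in when it is done.

Besides the shell and the picture viewer there is one more tool, called after ">>>" as name(argument=value, ...) on one line, values as JSON. send_rows: Moves the arm, as the interface text tells. Its arguments: {"type":"object","properties":{"dp":{"type":"array"},"turn":{"type":"array"},"hand":{"type":"number"},"force":{"type":"number"}},"required":["dp","turn"]}

```bash
mkdir -p pics; ls
python3 - <<'E'
from rig import ctrl,cams
import cv2
for n in("scene","top"):
    im=cams.grab_frame(n); cv2.imwrite(f"pics/{n}0.png",im[:,:,::-1]); c=cams.get_calibration(n);print(n,c)
print(ctrl.sense(),ctrl.grasp_offset)
E
```

```text
pics
scene {'fx': 514.6008358695037, 'fy': 514.6008358695037, 'cx': 286.46577209211887, 'cy': 207.40476037480548, 'dist_coeffs': array([-0.13628157,  0.        ,  0.        ,  0.        ,  0.        ]), 'rvec': array([ 1.97727587,  1.17907245, -0.59065619]), 'tvec': array([-0.22909068, -0.20805148,  1.53217135])}
top {'fx': 509.73188171879355, 'fy': 509.73188171879355, 'cx': 285.47951716410734, 'cy': 208.6654743555022, 'dist_coeffs': array([0.0487009, 0.       , 0.       , 0.       , 0.       ]), 'rvec': array([ 2.16814088, -2.15432224,  0.12451098]), 'tvec': array([-0.02866249,  0.53839967,  1.23516245])}
{'clock': 0.1, 'q': array([-1.28740689e+00,  2.77128790e-01, -2.77755370e-02,  1.26800251e+00,
        5.47943179e-06,  1.46739082e+00]), 'joint_vel': array([ 0.00087698, -0.00091273,  0.0024754 , -0.00034308,  0.00109207,
        0.00055329]), 'joint_torque': array([-1.70070903e-04, -4.46709180e+01,  2.96127766e+01,  8.50455050e-03,
       -1.13349108e-04, -5.75946160e-06]), 'ee_pos': array([ 0.23554984, -0.57813406,  0.23021192]), 'tcp_rot': array([ 9.81356380e-01,  1.92194021e-01, -9.21076925e-05, -1.05123085e-03]), 'force': array([-0.51329596, -0.31799331, -0.35529166]), 'wrist_torque': array([0.01614976, 0.0124884 , 0.01953969]), 'grip_force': 0.0, 'grip_width': 0.9985312661714114} 0.0187
```

View pics/scene0.png

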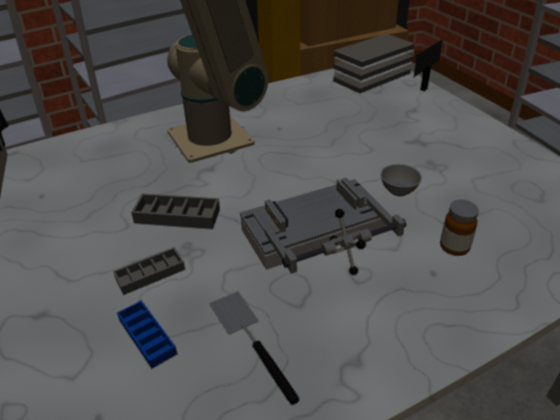

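View pics/top0.png

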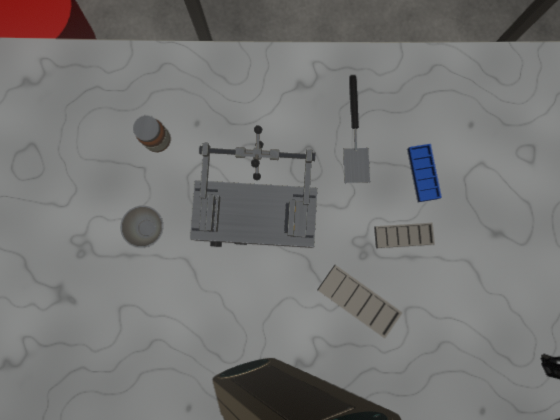

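The small grey mould is at top (404,235) / scene (150,270); the larger grey one and the blue one are look-alikes. The vibrator is at top (255,215), with its hub near top (257,153) and the jaws at x≈210 and 298. Next I'll make crops to get accurate corners.

```bash
cat > h.py <<'E'
import numpy as np,cv2
from rig import ctrl,cams
C={n:cams.get_calibration(n) for n in("scene","top")}
def ray(n,p):
    c=C[n];K=np.array([[c['fx'],0,c['cx']],[0,c['fy'],c['cy']],[0,0,1]])
    u=cv2.undistortPoints(np.array([[p]],float),K,c['dist_coeffs'])[0,0]
    R=cv2.Rodrigues(c['rvec'])[0];return -R.T@c['tvec'],R.T@np.array([*u,1])
def plane(n,p,z):
    o,d=ray(n,p);return o+d*(z-o[2])/d[2]
def tri(ps,pt):
    o1,d1=ray("scene",ps);o2,d2=ray("top",pt)
    s=np.linalg.lstsq(np.c_[d1,-d2],o2-o1,rcond=None)[0]
    a,b=o1+s[0]*d1,o2+s[1]*d2;return (a+b)/2,np.linalg.norm(a-b)
def proj(n,X):
    c=C[n];K=np.array([[c['fx'],0,c['cx']],[0,c['fy'],c['cy']],[0,0,1]])
    return cv2.projectPoints(np.array(X,float).reshape(-1,3),c['rvec'],c['tvec'],K,c['dist_coeffs'])[0][:,0]
E
python3 - <<'E'
import cv2
t=cv2.imread("pics/top0.png");s=cv2.imread("pics/scene0.png")
z=lambda im,x,y,w,h,k:cv2.resize(im[y:y+h,x:x+w],None,fx=k,fy=k,interpolation=cv2.INTER_CUBIC)
cv2.imwrite("pics/tc.png",z(t,180,115,150,145,4))   # 600x580
a=z(s,235,170,180,120,4) # 720x480
cv2.imwrite("pics/sc.png",a)
b=z(t,365,210,80,50,6);c=z(s,105,240,90,60,6)
import numpy as np
o=np.zeros((300+360,540,3),np.uint8);o[:300,:480]=b;o[300:,:540]=c;cv2.imwrite("pics/m.png",cv2.resize(o,None,fx=.9,fy=.9))
E
```

```text
(no output)
```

View pics/tc.png

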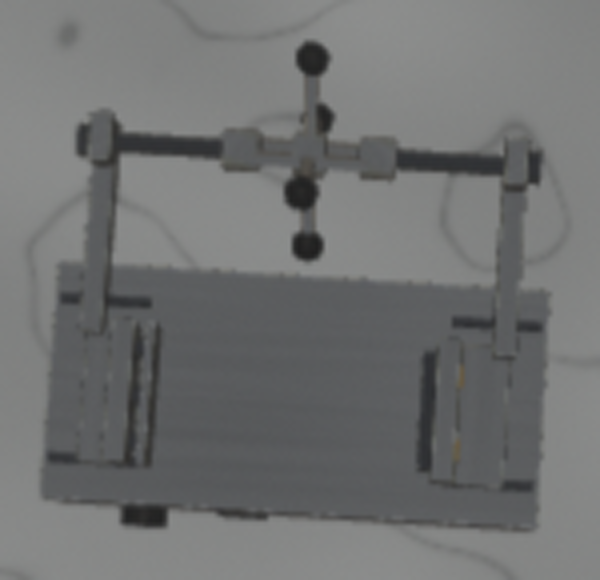

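View pics/sc.png

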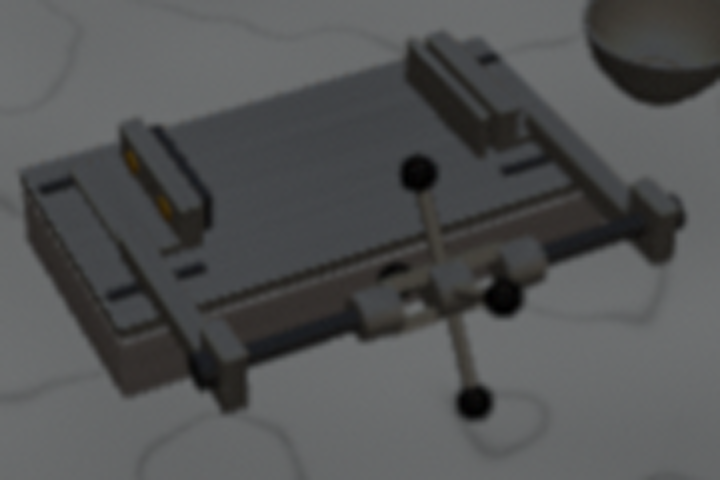

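View pics/m.png

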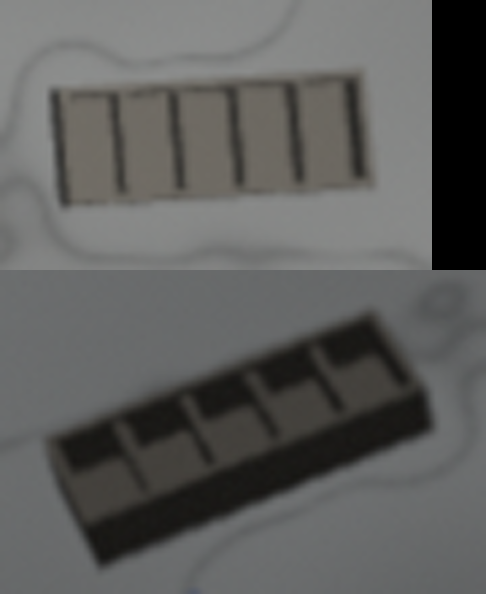

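Run:
```python
from h import *
np.set_printoptions(precision=4,suppress=True)
T=lambda p:((p[0]+.5)/4-.5+180,(p[1]+.5)/4-.5+115)
S=lambda p:((p[0]+.5)/4-.5+235,(p[1]+.5)/4-.5+170)
MT=lambda p:((p[0]+.5)/5.4-.5+365,(p[1]+.5)/5.4-.5+210)
MS=lambda p:((p[0]+.5)/5.4-.5+105,(p[1]-300*.9+.5)/5.4-.5+240)
print("bed tri",tri(S((22,173)),T((535,530))),tri(S((120,335)),T((548,290))))
bc=[plane("top",T(p),.06) for p in((60,264),(548,290),(535,530),(43,498))]  # far+y, far-y, rob-y, rob+y
print(np.array(bc))
ax=(bc[0]+bc[3]-bc[1]-bc[2]);yaw=np.arctan2(-ax[0],ax[1]);c=sum(bc)/4
ax2=bc[0]+bc[1]-bc[2]-bc[3];print("yaws",yaw,np.arctan2(ax2[1],ax2[0]),np.linalg.norm(ax)/2,np.linalg.norm(ax2)/2)
R=np.array([[np.cos(yaw),-np.sin(yaw)],[np.sin(yaw),np.cos(yaw)]])
org=c[:2]-R@[-.0275,0];print("org",org,"bedpt",org+R@[-.035,0],"hub",org+R@[.115,0])
cl=lambda X:np.r_[R.T@(X[:2]-org),X[2]]
for nm,s,t in(("far",(503,298),(312,59)),("rob",(397,275),(308,245)),("up?",(419,173),(301,193)),("up?",(419,173),(324,118)),("lo?",(474,403),(324,118)),("lo?",(474,403),(301,193))):
    X,e=tri(S(s),T(t));print(nm,X,e,cl(X))
print("jaw faces at z=.0915",[cl(plane("top",T(p),.0915)) for p in((159,324),(152,466),(443,340),(432,480),(426,350),(418,470))])
m=[tri(MS(s),MT(t)) for s,t in(((88,520),(360,72)),((425,388),(50,90)),((50,437),(374,187)),((373,310),(63,207)))]
for a in m:print(a)
mp=[plane("top",MT(t),.025) for t in((50,90),(360,72),(374,187),(63,207))]
cm=sum(mp)/4;a=mp[0]+mp[3]-mp[1]-mp[2];b=mp[0]+mp[1]-mp[2]-mp[3];print("mould",cm,"yaw",np.arctan2(-a[0],a[1]),np.arctan2(b[1],b[0]),np.linalg.norm(a)/2,np.linalg.norm(b)/2)
```

```text
bed tri (array([ 0.4426, -0.0931,  0.058 ]), np.float64(3.505523866816337e-05)) (array([ 0.5885, -0.1021,  0.0578]), np.float64(0.0023963453248632893))
[[ 0.6027  0.1968  0.06  ]
 [ 0.5886 -0.1009  0.06  ]
 [ 0.4425 -0.093   0.06  ]
 [ 0.46    0.2032  0.06  ]]
yaws -0.05305133108054989 -0.049338640379576706 0.29731531079069956 0.14457205404853063
org [0.5509 0.0501] bedpt [0.5159 0.0519] hub [0.6657 0.044 ]
far [0.7147 0.0405 0.1207] 0.001709879069488019 [ 0.164  -0.0009  0.1207]
rob [0.616  0.0458 0.0567] 0.00043433958984203514 [ 0.0652 -0.0008  0.0567]
up? [0.6315 0.0452 0.1366] 0.0011903728764984167 [ 0.0808 -0.0006  0.1366]
up? [0.6656 0.0268 0.1683] 0.010292507814681193 [ 0.1157 -0.0172  0.1683]
lo? [0.7004 0.0386 0.0387] 0.0012868762399625918 [ 0.1499 -0.0035  0.0387]
lo? [ 0.6642  0.0599 -0.004 ] 0.012168276946578162 [ 0.1126  0.0158 -0.004 ]
jaw faces at z=.0915 [array([0.0064, 0.082 , 0.0915]), array([-0.0779,  0.0798,  0.0915]), array([ 0.0069, -0.0866,  0.0915]), array([-0.0764, -0.085 ,  0.0915]), array([ 0.0003, -0.0769,  0.0915]), array([-0.071 , -0.0764,  0.0915])]
(array([ 0.5056, -0.3873,  0.0265]), np.float64(0.001949284615903465))
(array([ 0.4959, -0.248 ,  0.0236]), np.float64(0.0059145212909469365))
(array([ 0.4534, -0.391 ,  0.026 ]), np.float64(0.0007157468990220996))
(array([ 0.4425, -0.2524,  0.0239]), np.float64(0.004490927172469969))
mould [ 0.4748 -0.3183  0.025 ] yaw 0.06889976295809105 0.09402489231708827 0.14204074970102915 0.05337024950593635
```

Bed yaw is about -0.051, the bed point (0.516, 0.052) and the hub (0.666, 0.044). The mould is at (0.475, -0.318) with yaw about 0.073. The ball angles are about -34° and +56° from upright. I'll move above the mould.

>>> send_rows(dp=[[0.48,0.52,-0.26],[0.48,0.52,-0.26],[0.48,0.52,-0.26],[0.48,0.52,-0.26],[0.48,0.52,-0.26],[0.48,0.52,-0.26],[0.48,0.52,-0.26],[0.48,0.52,-0.26],[0.48,0.52,-0.26],[0.48,0.52,-0.26],[0,0,0],[0,0,0]], turn=[[0,0,0.84],[0,0,0.84],[0,0,0.84],[0,0,0.84],[0,0,0.84],[0,0,0.84],[0,0,0.84],[0,0,0.84],[0,0,0.84],[0,0,0.84],[0,0,0],[0,0,0]], hand=85)

```text
clock: 1.3
ee_pos: [0.4755, -0.3178, 0.1005]
tcp_rot: [0.679, 0.734, -0.0, -0.001]
force: [-0.5, -1.0, 0.2]
grip_width: 0.996
grip_force: 0.0
```

>>> send_rows(dp=[[0,0,-0.4],[0,0,-0.4],[0,0,-0.4],[0,0,-0.4],[0,0,-0.2],[0,0,-0.12],[0,0,0],[0,0,0]], turn=[[0,0,0],[0,0,0],[0,0,0],[0,0,0],[0,0,0],[0,0,0],[0,0,0],[0,0,0]])

```text
clock: 2.1
ee_pos: [0.4762, -0.3196, 0.0061]
tcp_rot: [0.68, 0.733, 0.0, 0.001]
force: [0.1, 0.3, -0.2]
grip_width: 0.994
grip_force: 0.0
```

>>> send_rows(dp=[[0,0,0],[0,0,0],[0,0,0],[0,0,0],[0,0,0],[0,0,0],[0,0,0],[0,0,0]], turn=[[0,0,0],[0,0,0],[0,0,0],[0,0,0],[0,0,0],[0,0,0],[0,0,0],[0,0,0]], hand=40, force=40)

```text
clock: 2.9
ee_pos: [0.4762, -0.3193, 0.0063]
tcp_rot: [0.68, 0.733, -0.0, 0.001]
force: [-2.0, 0.2, 5.6]
grip_width: 0.621
grip_force: 44.2
```

>>> send_rows(dp=[[0,0,0.2],[0,0,0.5],[0,0,0.6],[0,0,0.6],[0,0,0.6],[0,0,0.5],[0,0,0],[0.08,0.74,0],[0.08,0.74,0],[0.08,0.74,0],[0.08,0.74,0],[0.08,0.74,0],[0.08,0.74,0],[0.08,0.74,0],[0.08,0.74,0],[0.08,0.74,0],[0.08,0.74,0],[0,0,0],[0,0,0]], turn=[[0,0,0],[0,0,0],[0,0,0],[0,0,0],[0,0,0],[0,0,0],[0,0,0],[0,0,-0.084],[0,0,-0.084],[0,0,-0.084],[0,0,-0.084],[0,0,-0.084],[0,0,-0.084],[0,0,-0.084],[0,0,-0.084],[0,0,-0.084],[0,0,-0.084],[0,0,0],[0,0,0]])

```text
clock: 4.8
ee_pos: [0.5144, 0.0519, 0.1535]
tcp_rot: [0.724, 0.69, -0.001, -0.001]
force: [-0.0, -1.0, -2.5]
grip_width: 0.621
grip_force: 43.2
```

>>> send_rows(dp=[[0.02,0.03,-0.4],[0,0,-0.4],[0,0,-0.4],[0,0,-0.3],[0,0,-0.1],[0,0,0],[0,0,0]], turn=[[0,0,0],[0,0,0],[0,0,0],[0,0,0],[0,0,0],[0,0,0],[0,0,0]])

```text
clock: 5.5
ee_pos: [0.5171, 0.0521, 0.0757]
tcp_rot: [0.725, 0.689, 0.0, 0.0]
force: [1.1, -1.4, -2.5]
grip_width: 0.622
grip_force: 43.2
```

Run:
```python
from h import *
z=lambda im,x,y,w,h,k:cv2.resize(im[y:y+h,x:x+w],None,fx=k,fy=k,interpolation=cv2.INTER_CUBIC)
t=cams.grab_frame("top")[:,:,::-1];s=cams.grab_frame("scene")[:,:,::-1]
o=np.zeros((600,800,3),np.uint8);a=z(t,185,170,140,85,4);o[:340,:560]=a;b=z(s,235,160,180,86,3);o[340:598,:540]=b
cv2.imwrite("pics/p.png",cv2.convertScaleAbs(o,alpha=1.6));print(ctrl.sense()['force'])
```

```text
[ 0.33377561  0.61668774 -2.51501616]
```

View pics/p.png

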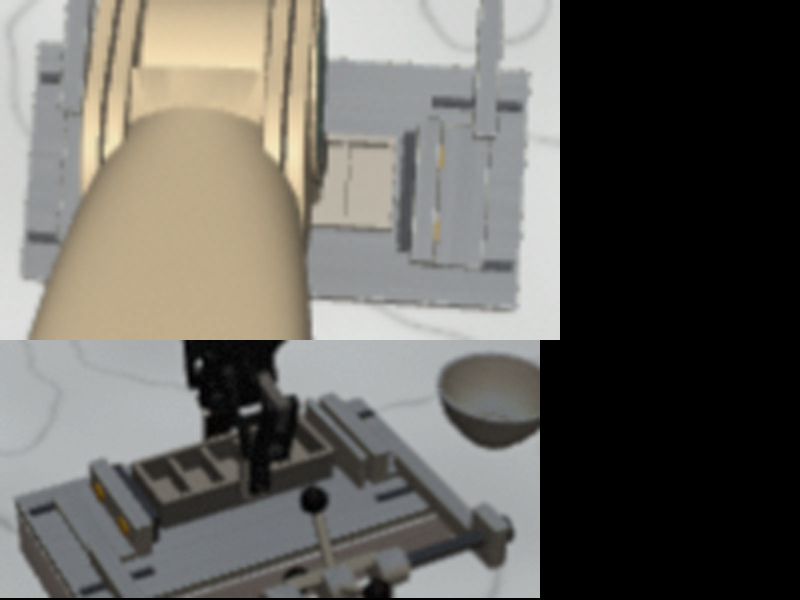

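The mould hangs between the jaws, but its right end (crop 396,185) is only about 3 mm from the pad (crop 401). I'll shift it +4 mm in y and lower.

>>> send_rows(dp=[[0,0.08,0],[0,0,-0.08],[0,0,-0.06],[0,0,-0.04],[0,0,0],[0,0,0]], turn=[[0,0,0],[0,0,0],[0,0,0],[0,0,0],[0,0,0],[0,0,0]])

```text
clock: 6.2
ee_pos: [0.5167, 0.0568, 0.0663]
tcp_rot: [0.725, 0.689, -0.0, -0.0]
force: [-0.2, 0.5, -1.4]
grip_width: 0.623
grip_force: 43.5
```

>>> send_rows(dp=[[0,0,-0.02],[0,0,0],[0,0,0]], turn=[[0,0,0],[0,0,0],[0,0,0]])

```text
clock: 6.5
ee_pos: [0.5167, 0.0567, 0.0663]
tcp_rot: [0.725, 0.689, 0.0, -0.0]
force: [-3.5, -0.6, 5.9]
grip_width: 0.628
grip_force: 44.2
```

Contact with the bed. I'll open and then lift.

>>> send_rows(dp=[[0,0,0],[0,0,0],[0,0,0],[0,0,0],[0,0,0],[0,0,0.2],[0,0,0.4],[0,0,0.6],[0,0,0.6],[0,0,0.6],[0,0,0.6],[-0.6,0,0],[-0.6,0,0],[-0.6,0,0],[0,0,0],[0,0,0]], turn=[[0,0,0],[0,0,0],[0,0,0],[0,0,0],[0,0,0],[0,0,0],[0,0,0],[0,0,0],[0,0,0],[0,0,0],[0,0,0],[0,0,0],[0,0,0],[0,0,0],[0,0,0],[0,0,0]], hand=85)

```text
clock: 8.1
ee_pos: [0.4268, 0.0567, 0.2161]
tcp_rot: [0.725, 0.689, 0.001, 0.001]
force: [0.2, 0.1, 0.2]
grip_width: 0.992
grip_force: 0.0
```

Run:
```python
from h import *
z=lambda im,x,y,w,h,k:cv2.resize(im[y:y+h,x:x+w],None,fx=k,fy=k,interpolation=cv2.INTER_CUBIC)
t=cams.grab_frame("top")[:,:,::-1];s=cams.grab_frame("scene")[:,:,::-1]
o=np.zeros((600,800,3),np.uint8);a=z(t,185,115,140,85,4);a=z(t,185,135,140,115,3);o[:345,:420]=a;b=z(s,235,160,180,85,3);o[345:600,:540]=b
cv2.imwrite("pics/p2.png",cv2.convertScaleAbs(o,alpha=1.6));print(ctrl.sense()['force'],ctrl.sense()['ee_pos'])
```

```text
[ 0.20851706 -1.11037664 -0.05718662] [0.42791567 0.05663116 0.21601548]
```

View pics/p2.png

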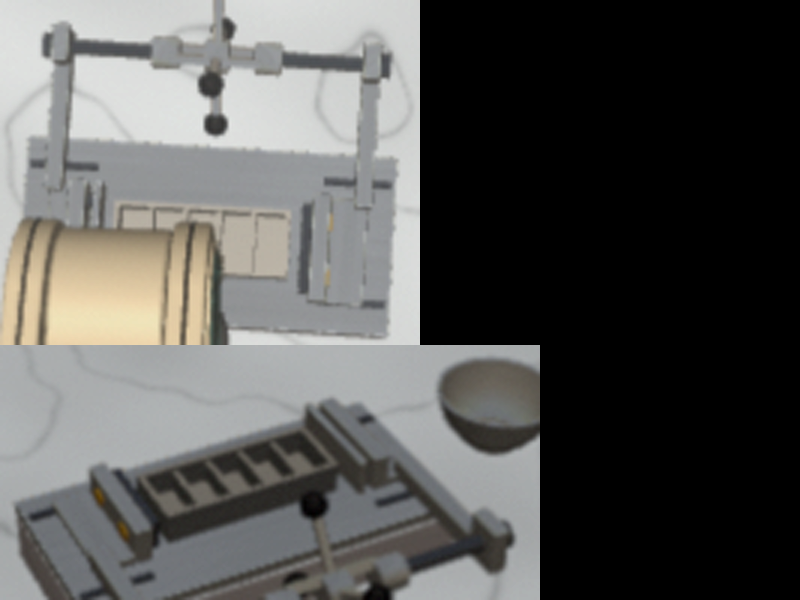

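The mould lies flat with roughly 9 mm free at each end, so about 2.8 rad of turning is needed. I'll close the fingers and turn them so the 22 mm side faces the ball.

>>> send_rows(dp=[[0.29,-0.018,0],[0.29,-0.018,0],[0.29,-0.018,0],[0.29,-0.018,0],[0.29,-0.018,0],[0.29,-0.018,0],[0.29,-0.018,0],[0.29,-0.018,0],[0.29,-0.018,0],[0.29,-0.018,0],[0.29,-0.018,0],[0,0,0],[0,0,0]], turn=[[0,0,0.95],[0,0,0.95],[0,0,0.95],[0,0,0.95],[0,0,0.95],[0,0,0.95],[0,0,0.95],[0,0,0.95],[0,0,0.95],[0,0,0.95],[0,0,0.95],[0,0,0],[0,0,0]], hand=0)

```text
clock: 9.5
ee_pos: [0.5866, 0.0467, 0.2149]
tcp_rot: [0.028, 1.0, 0.0, -0.001]
force: [0.1, 0.5, 0.0]
grip_width: 0.006
grip_force: 0.0
```

>>> send_rows(dp=[[0.1,0,-0.4],[0.1,0,-0.4],[0.08,0,-0.4],[0,0,-0.4],[0,0,-0.1],[0,0,0]], turn=[[0,0,0],[0,0,0],[0,0,0],[0,0,0],[0,0,0],[0,0,0]])

```text
clock: 10.1
ee_pos: [0.5989, 0.0468, 0.1295]
tcp_rot: [0.027, 1.0, -0.0, -0.001]
force: [-0.9, -0.6, -0.1]
grip_width: 0.002
grip_force: 0.0
```

>>> send_rows(dp=[[0.06,0,0],[0.06,0,0],[0.06,0,0],[0.06,0,0],[0,0,0]], turn=[[0,0,0],[0,0,0],[0,0,0],[0,0,0],[0,0,0]])

```text
clock: 10.6
ee_pos: [0.6101, 0.0468, 0.1307]
tcp_rot: [0.027, 1.0, -0.0, -0.002]
force: [-5.7, -0.2, 5.1]
grip_width: -0.001
grip_force: 3.2
```

>>> send_rows(dp=[[-0.1,0,0],[0,0,-0.14],[0.06,0,0],[0.06,0,0],[0.06,0,0],[0,0,0]], turn=[[0,0,0],[0,0,0],[0,0,0],[0,0,0],[0,0,0],[0,0,0]])

```text
clock: 11.2
ee_pos: [0.6102, 0.0468, 0.1223]
tcp_rot: [0.027, 1.0, -0.0, -0.007]
force: [-13.5, -0.5, 8.4]
grip_width: -0.006
grip_force: 7.0
```

>>> send_rows(dp=[[0.071,-0.004,0.044],[0.074,-0.004,0.039],[0.077,-0.004,0.034],[0.079,-0.004,0.029],[0.081,-0.004,0.023]], turn=[[0,0,0],[0,0,0],[0,0,0],[0,0,0],[0,0,0]])

```text
clock: 11.7
ee_pos: [0.6321, 0.0458, 0.1314]
tcp_rot: [0.027, 1.0, -0.0, -0.004]
force: [-9.1, -0.3, 5.3]
grip_width: -0.001
grip_force: 4.2
```

>>> send_rows(dp=[[0.085,-0.005,0.077],[0.085,-0.005,0.077],[0.085,-0.005,0.077],[0.079,-0.004,0.013],[0.079,-0.004,0.013],[0.079,-0.004,0.013],[0.079,-0.004,0.013]], turn=[[0,0,0],[0,0,0],[0,0,0],[0,0,0],[0,0,0],[0,0,0],[0,0,0]])

```text
clock: 12.4
ee_pos: [0.66, 0.0446, 0.1431]
tcp_rot: [0.027, 1.0, 0.0, -0.005]
force: [-5.9, 0.6, -1.3]
grip_width: 0.001
grip_force: 2.7
```

>>> send_rows(dp=[[0.078,-0.004,-0.01],[0.078,-0.004,-0.01],[0.078,-0.004,-0.018],[0.078,-0.004,-0.018],[0.07,-0.004,-0.037],[0.07,-0.004,-0.037],[0.07,-0.004,-0.037],[0.07,-0.004,-0.037]], turn=[[0,0,0],[0,0,0],[0,0,0],[0,0,0],[0,0,0],[0,0,0],[0,0,0],[0,0,0]])

```text
clock: 13.2
ee_pos: [0.6906, 0.043, 0.1342]
tcp_rot: [0.027, 1.0, 0.0, -0.004]
force: [-6.3, 0.6, 1.9]
grip_width: 0.001
grip_force: 2.7
```

Now on to about 57°, then back off and look.

>>> send_rows(dp=[[0.06,-0.003,-0.05],[0.06,-0.003,-0.05],[0.06,-0.003,-0.05],[0.02,0,-0.02],[0,0,0]], turn=[[0,0,0],[0,0,0],[0,0,0],[0,0,0],[0,0,0]])

```text
clock: 13.7
ee_pos: [0.7026, 0.0423, 0.1265]
tcp_rot: [0.027, 1.0, 0.0, -0.001]
force: [-3.2, 0.2, 2.2]
grip_width: -0.001
grip_force: 1.4
```

>>> send_rows(dp=[[-0.2,0,0.3],[-0.3,0.01,0.6],[-0.4,0.02,0.5],[-0.5,0.02,0],[-0.5,0.02,0],[-0.5,0.02,0],[0,0,0]], turn=[[0,0,0],[0,0,0],[0,0,0],[0,0,0],[0,0,0],[0,0,0],[0,0,0]])

```text
clock: 14.4
ee_pos: [0.5811, 0.0469, 0.1988]
tcp_rot: [0.027, 1.0, -0.0, 0.0]
force: [0.4, 0.4, 0.3]
grip_width: 0.002
grip_force: 0.0
```

Run:
```python
from h import *
z=lambda im,x,y,w,h,k:cv2.resize(im[y:y+h,x:x+w],None,fx=k,fy=k,interpolation=cv2.INTER_CUBIC)
t=cams.grab_frame("top")[:,:,::-1];s=cams.grab_frame("scene")[:,:,::-1]
o=np.zeros((600,800,3),np.uint8);a=z(t,185,110,140,140,2);a=z(t,185,115,140,80,3);o[:240,:420]=a;b=z(s,235,160,180,120,3);o[240:600,:540]=b
cv2.imwrite("pics/p3.png",cv2.convertScaleAbs(o,alpha=1.6));print(ctrl.sense()['force'],ctrl.sense()['ee_pos'])
```

```text
[0.04346408 0.60238345 1.0230708 ] [0.58439608 0.04658605 0.19893865]
```

View pics/p3.png

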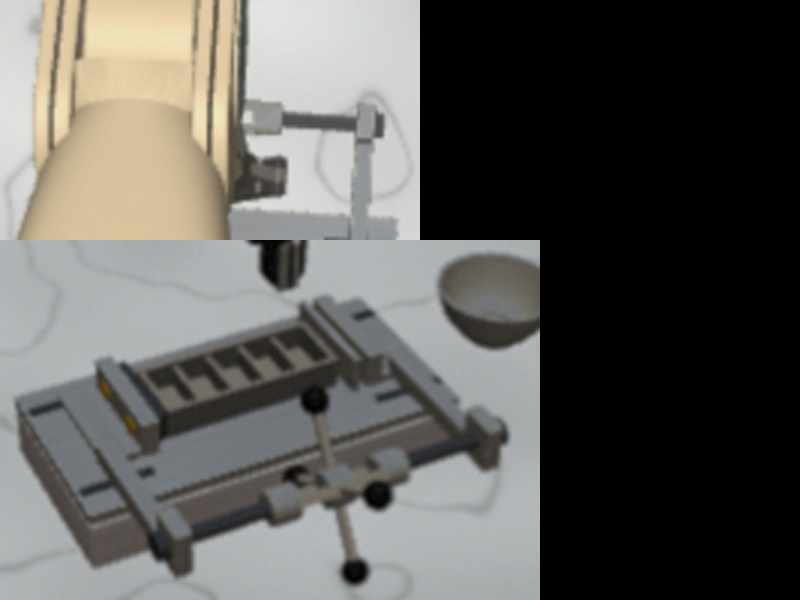

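The upper ball is back at the same place (scene px 340,213), so one 90° turn is done and the gap has shrunk. Second ball now.

>>> send_rows(dp=[[0.1,0,-0.4],[0.1,0,-0.4],[0.12,0,-0.4],[0,0,-0.3],[0.08,0,0],[0.08,0,0],[0.08,0,0],[0,0,0]], turn=[[0,0,0],[0,0,0],[0,0,0],[0,0,0],[0,0,0],[0,0,0],[0,0,0],[0,0,0]])

```text
clock: 15.3
ee_pos: [0.6111, 0.0466, 0.1231]
tcp_rot: [0.027, 1.0, -0.0, -0.001]
force: [-3.7, 0.4, 2.7]
grip_width: -0.002
grip_force: 2.0
```

>>> send_rows(dp=[[0.1,0,0.02],[0.074,-0.004,0.044],[0.074,-0.004,0.039],[0.077,-0.004,0.034],[0.079,-0.004,0.029],[0.081,-0.004,0.023]], turn=[[0,0,0],[0,0,0],[0,0,0],[0,0,0],[0,0,0],[0,0,0]])

```text
clock: 15.9
ee_pos: [0.6333, 0.0458, 0.1328]
tcp_rot: [0.027, 1.0, -0.0, -0.002]
force: [-8.3, -0.1, 5.4]
grip_width: -0.003
grip_force: 4.1
```

>>> send_rows(dp=[[0.083,-0.005,0.072],[0.083,-0.005,0.072],[0.083,-0.005,0.072],[0.079,-0.004,0.013],[0.079,-0.004,0.013],[0.079,-0.004,0.013]], turn=[[0,0,0],[0,0,0],[0,0,0],[0,0,0],[0,0,0],[0,0,0]])

```text
clock: 16.5
ee_pos: [0.6568, 0.0447, 0.1431]
tcp_rot: [0.027, 1.0, 0.0, -0.004]
force: [-5.5, 1.1, -1.7]
grip_width: 0.001
grip_force: 2.8
```

>>> send_rows(dp=[[0.07,-0.004,0],[0.07,-0.004,-0.01]], turn=[[0,0,0],[0,0,0]])

```text
clock: 16.7
ee_pos: [0.6644, 0.0443, 0.1432]
tcp_rot: [0.027, 1.0, 0.0, -0.003]
force: [-6.1, 0.6, 0.4]
grip_width: -0.001
grip_force: 2.6
```

>>> send_rows(dp=[[0.04,-0.002,-0.01],[0.04,-0.002,-0.01]], turn=[[0,0,0],[0,0,0]])

```text
clock: 16.9
ee_pos: [0.6685, 0.0441, 0.1424]
tcp_rot: [0.027, 1.0, 0.0, -0.003]
force: [-6.8, 0.1, -0.5]
grip_width: -0.0
grip_force: 2.6
```

>>> send_rows(dp=[[0.04,-0.002,-0.01],[0.04,-0.002,-0.01]], turn=[[0,0,0],[0,0,0]])

```text
clock: 17.1
ee_pos: [0.6724, 0.0439, 0.1414]
tcp_rot: [0.027, 1.0, 0.0, -0.003]
force: [-6.2, -0.1, -0.2]
grip_width: 0.001
grip_force: 2.5
```

>>> send_rows(dp=[[0.04,-0.002,-0.018],[0.04,-0.002,-0.018]], turn=[[0,0,0],[0,0,0]])

```text
clock: 17.3
ee_pos: [0.6767, 0.0437, 0.1398]
tcp_rot: [0.027, 1.0, 0.0, -0.003]
force: [-5.2, 0.4, 1.1]
grip_width: -0.001
grip_force: 2.6
```

>>> send_rows(dp=[[0.038,-0.002,-0.02],[0.038,-0.002,-0.02]], turn=[[0,0,0],[0,0,0]])

```text
clock: 17.5
ee_pos: [0.6807, 0.0434, 0.138]
tcp_rot: [0.027, 1.0, 0.0, -0.002]
force: [-6.3, 0.7, 0.9]
grip_width: -0.004
grip_force: 2.7
```

>>> send_rows(dp=[[0.036,-0.002,-0.022],[0.036,-0.002,-0.022]], turn=[[0,0,0],[0,0,0]])

```text
clock: 17.7
ee_pos: [0.6844, 0.0432, 0.136]
tcp_rot: [0.027, 1.0, 0.0, -0.002]
force: [-6.4, 0.1, 1.6]
grip_width: 0.004
grip_force: 2.7
```

>>> send_rows(dp=[[0.034,-0.002,-0.026],[0.034,-0.002,-0.026]], turn=[[0,0,0],[0,0,0]])

```text
clock: 17.9
ee_pos: [0.6881, 0.043, 0.1337]
tcp_rot: [0.027, 1.0, 0.0, -0.002]
force: [-6.4, 0.5, 2.1]
grip_width: -0.004
grip_force: 2.8
```

>>> send_rows(dp=[[0.032,-0.002,-0.028],[0.032,-0.002,-0.028]], turn=[[0,0,0],[0,0,0]])

```text
clock: 18.1
ee_pos: [0.6916, 0.0428, 0.1312]
tcp_rot: [0.027, 1.0, 0.0, -0.001]
force: [-5.6, 1.4, 2.7]
grip_width: -0.001
grip_force: 3.0
```

>>> send_rows(dp=[[0.03,-0.002,-0.03],[0.03,-0.002,-0.03]], turn=[[0,0,0],[0,0,0]])

```text
clock: 18.3
ee_pos: [0.6949, 0.0426, 0.1284]
tcp_rot: [0.027, 1.0, 0.0, -0.001]
force: [-5.5, 0.8, 3.0]
grip_width: 0.0
grip_force: 3.0
```

>>> send_rows(dp=[[0.028,-0.002,-0.032],[0.028,-0.002,-0.032]], turn=[[0,0,0],[0,0,0]])

```text
clock: 18.5
ee_pos: [0.6979, 0.0424, 0.1255]
tcp_rot: [0.027, 1.0, 0.0, -0.001]
force: [-6.0, 0.3, 4.7]
grip_width: -0.001
grip_force: 3.7
```

>>> send_rows(dp=[[0.026,-0.001,-0.032]], turn=[[0,0,0]])

```text
clock: 18.6
ee_pos: [0.6992, 0.0424, 0.1241]
tcp_rot: [0.027, 1.0, 0.0, -0.001]
force: [-6.2, 0.9, 5.6]
grip_width: -0.002
grip_force: 4.2
```

>>> send_rows(dp=[[0.026,-0.001,-0.034]], turn=[[0,0,0]])

```text
clock: 18.7
ee_pos: [0.7005, 0.0423, 0.1227]
tcp_rot: [0.027, 1.0, 0.0, -0.001]
force: [-6.7, 0.4, 6.8]
grip_width: -0.002
grip_force: 4.7
```

>>> send_rows(dp=[[0.018,0,-0.024],[0,0,0],[0,0,0]], turn=[[0,0,0],[0,0,0],[0,0,0]])

```text
clock: 19.0
ee_pos: [0.7015, 0.0423, 0.1216]
tcp_rot: [0.027, 1.0, 0.0, -0.001]
force: [-6.1, 0.7, 5.5]
grip_width: 0.001
grip_force: 4.0
```

The turning clearly got stiffer: tangential ball force rose from about 6 N to over 9 N, which is roughly 40 N on the mould. I'll stop here and back off.

>>> send_rows(dp=[[-0.1,0,0.2],[-0.2,0,0.4],[-0.3,0.01,0.6],[-0.5,0.02,0.5],[-0.9,0.04,0.2],[-0.9,0.04,0.2],[-0.9,0.04,0.2],[-0.9,0.04,0.2],[0,0,0],[0,0,0]], turn=[[0,0,0],[0,0,0],[0,0,0],[0,0,0],[0,0,0],[0,0,0],[0,0,0],[0,0,0],[0,0,0],[0,0,0]])

```text
clock: 20.0
ee_pos: [0.4682, 0.0516, 0.2468]
tcp_rot: [0.027, 1.0, 0.0, 0.003]
force: [0.9, 0.2, 0.1]
grip_width: 0.001
grip_force: 0.0
```

Run:
```python
from h import *
z=lambda im,x,y,w,h,k:cv2.resize(im[y:y+h,x:x+w],None,fx=k,fy=k,interpolation=cv2.INTER_CUBIC)
s=cams.grab_frame("scene")[:,:,::-1]
cv2.imwrite("pics/p4.png",cv2.convertScaleAbs(z(s,235,160,180,120,4),alpha=1.6));print(ctrl.sense()['force'],ctrl.sense()['ee_pos'])
```

```text
[-0.04240654  0.20132603  0.07658034] [0.46890878 0.05147361 0.24629133]
```

View pics/p4.png

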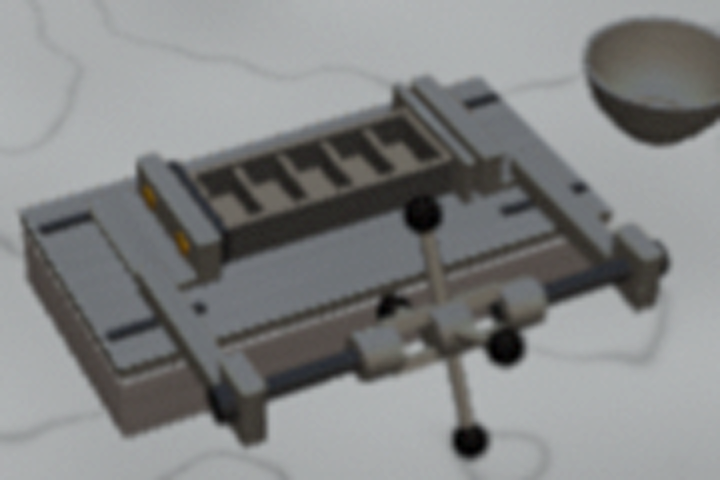

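The picture shows the mould flat and held between the pad (crop 215,215) and the left jaw face (crop 455,150), with the tool clear of everything. I'm handing in.

```bash
python3 -c "
from rig import job_done;print(job_done())"
```

```text
the job is handed in; nothing more can be done
None
```

The mould lies flat on the bed and clamped between both jaws at an estimated 40 N (from the push force at the ball, not measured directly), the arm is clear, and the job was handed in at about 20 s with no verdict returned.

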